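# Fit the reed blocks into an accordion's treble shell

### The job

Fit the three reed blocks into the open red accordion shell, each standing upright and square over its own row of slots: the long dark-walnut block in the row next to the button keyboard, the short orange-red block in the row farthest from the keyboard, and the pale maple block in the row between them. When all three are in, lay the aluminium holding bar, green felt down, across the tops of all three with its ends in the two notched posts, and let go. The reeds are delicate, so set everything down and never let it drop; do not knock over or shift the glue bottle, the brush jar or the screwdriver.

Things in the scene. Friction and masses are not known exactly. Their poses are not given: they have to be found in the camera images.
- shell: Open red accordion shell, fixed, any yaw: 280 mm along x, 200 along y; origin under its centre. Black button keyboard along its +y side (to y = 143, 45 high). Soundboard at z = 45 mm; walls 8 mm thick, rim z = 65. Rows of dark slots along x, centred at x = 0 and y = +56 (by the keyboard, longest), 0, -56 mm (shortest): each block's centre goes on its row's centre, length along x.
- posts: Pair of notched dark brown posts for the bar, fixed in the shell by its long walls; axes as the shell's. Origin: midway between them on the soundboard, at shell x = +50, y = 0. Posts at y = -96..-82 and 82..96 mm, 44 long in x; notch 32 wide (x = -16..16), floor z = 50, prong tops z = 64. The bar goes over the origin, length along y, underside on the block tops at z = 52 mm.
- low: Low-voice reed block, loose, standing on the bench mat: cap of dark brown walnut, 170 mm long (its x), 24 mm wide (y), 52 mm high (z up). I-shaped section: foot 24 mm wide, 6 mm high; waist with aluminium reed plates 20 mm wide; cap 24 mm wide, its top 16 mm, which is the place to grip. Same either way round. Origin: centre of the underside. About 0.22 kg
- mid: Middle-voice reed block, loose, standing on the bench mat: cap of pale cream maple, 148 mm long (x), 24 mm wide (y), 52 mm high; same section as the low block (cap 24 mm wide in the top 16 mm). Same either way round. Origin: centre of the underside. About 0.18 kg
- high: High-voice reed block, loose, standing on the bench mat: cap of orange-red padauk, 126 mm long (x), 24 mm wide (y), 52 mm high; same section as the low block (cap 24 mm wide in the top 16 mm). Same either way round. Origin: centre of the underside. About 0.15 kg
- bar: Holding bar, loose, lying on the bench mat: straight silver aluminium bar with a brass screw head on top at each end (4 mm proud, 89 mm from the middle) and green felt underneath, 196 mm long (x), 18 mm wide (y), 24 mm high (z up). Same either way round. Origin: centre of the underside. About 0.12 kg
- glue: Bystander: white glue bottle with red collar and white spout, 56 mm across, 156 mm high. Origin: centre of the underside
- jar: Bystander: amber glass jar with brushes in it, 68 mm across, about 155 mm high with the brushes. Origin: centre of the underside
- driver: Bystander: screwdriver with red handle, 190 mm long, lying on the bench mat. Its x axis runs along it
There are look-alikes about, which are no part of the job. Leave any yellow look-alike of the mid alone.

How it is judged (in metres and radians):
On the way, in this order (a step that is already met when the one before it is completed fails the run):
1. all three reed blocks stand in their rows, the bar not yet on them (x of low in the frame of shell between -0.012 and 0.012 m and y of low in the frame of shell between 0.047 and 0.065 m and z of low in the frame of shell between 0.041 and 0.049 m and angle between the x axis of each of low, mid, high and the x axis of shell, either way round below 0.12 rad and angle between each of low, mid, high's own z axis and vertical below 0.08 rad and x of mid in the frame of shell between -0.012 and 0.012 m and y of mid in the frame of shell between -0.009 and 0.009 m and z of mid in the frame of shell between 0.041 and 0.049 m and x of high in the frame of shell between -0.012 and 0.012 m and y of high in the frame of shell between -0.065 and -0.047 m and z of high in the frame of shell between 0.041 and 0.049 m and distance between bar and shell above 0.15 m), for 0.2 s.
2. the bar lies across the three blocks with its ends in the notched posts (x of low in the frame of shell between -0.012 and 0.012 m and y of low in the frame of shell between 0.047 and 0.065 m and z of low in the frame of shell between 0.041 and 0.049 m and angle between the x axis of each of low, mid, high and the x axis of shell, either way round below 0.12 rad and angle between each of low, mid, high, bar's own z axis and vertical below 0.08 rad and x of mid in the frame of shell between -0.012 and 0.012 m and y of mid in the frame of shell between -0.009 and 0.009 m and z of mid in the frame of shell between 0.041 and 0.049 m and x of high in the frame of shell between -0.012 and 0.012 m and y of high in the frame of shell between -0.065 and -0.047 m and z of high in the frame of shell between 0.041 and 0.049 m and x of bar in the frame of posts between -0.009 and 0.009 m and y of bar in the frame of posts between -0.012 and 0.012 m and z of bar in the frame of posts between 0.048 and 0.056 m and angle between the x axis of bar and the y axis of shell, either way round below 0.12 rad), for 0.2 s.
At the end, for the whole second after the job is handed in: Blocks upright on the soundboard over their rows (9 mm across, 12 mm along, 0.12 rad): walnut by the keyboard, maple in the middle, orange-red farthest. Bar level on their tops, within 9 mm of the notches' centre line, 12 mm endways, 0.12 rad. All released and at rest (all of step 2 and linear speed of each of low, mid, high, bar below 0.02 m/s); the robot touches nothing.
It fails at once if the glue bottle, brush jar or screwdriver is shifted by more than 20 mm or knocked over (distance of any of glue, jar, driver from where it was at the start of the episode above 0.02 m or angle between any of glue, jar's own z axis and vertical above 0.5 rad).
It fails at once if a block or the bar is let fall: it moves faster than 0.45 m/s (a drop of about 10 mm) while no finger touches it ((linear speed of low above 0.45 m/s and contact force between the fingers and low below 0.01 N) or (linear speed of mid above 0.45 m/s and contact force between the fingers and mid below 0.01 N) or (linear speed of high above 0.45 m/s and contact force between the fingers and high below 0.01 N) or (linear speed of bar above 0.45 m/s and contact force between the fingers and bar below 0.01 N)).
It also fails if it takes over 112 s, if anything falls off the work surface, if the arm or the gripper's body presses on something with over 40 N, if the wrist force passes 120 N, or if a joint passes its speed limit or range.

### The arm

A 6-joint arm with a two-finger parallel gripper is mounted at the origin on the work surface. World frame = base frame: x ahead of the robot, y to its left, z up, the work surface at z = 0. Lengths are in mm, angles in rad, forces in N, time in s.
With the tool pointing down it reaches from about 375 to 925 mm from the base axis. Payload 5.7 kg.
Tool frame: the origin (TCP) lies on the centre line of the jaws, within the pads' length; the fingertips stand 19 mm ahead of it and the grasp point (between the pads) is the TCP (manip.tcp_to_tips is the z of the fingertips in the tool frame, in mm); z points along the fingers, y is the line along which they close (so a half turn about z gives the same grasp; the last joint's range is limited). The gripper opens to 88 mm and grips with 3 to 60 N. Pads are 20 mm wide; open, the fingers measure 115 mm over their backs; the gripper's body (75 mm by 178 mm) begins 61 mm behind the grasp point.
Start: joints at [-0.115, 0.359, 1.51, -0, 1.272, -0.115], TCP at [599.97, -0.004, 241.623] pointing down, gripper open.
Joint ranges: [-2.97, 2.97], [-1.01, 2.36], [0.21, 2.38], [-0.96, 4.11], [0.2, 2.71], [-2.98, 2.98]. Speed limits (rad/s): [2.39, 2.39, 3.14, 3.14, 3.14, 3.14].

### API

Orientations are given as a 3x3 rotation matrix whose columns are the frame's x, y, z axes.
In Python, from workcell import manip gives the robot as it stands.
- The arm moves only by the tool arm_command, never from a script. Its arguments are lists of equal length, an entry for each row: "jaw": the gripper command: -1 is shut, 1 is fully open, values between are in proportion; "delta_pos": the shift along the tool's x, y, z as a fraction of full scale, a list of three; "dr": the turn, a rotation vector about the tool's x, y, z as a fraction of full scale, a list of three. A call has exactly 8 rows; each row is the pose to reach, as a shift and turn from the pose commanded when the call began, along the tool's axes at that moment; what a row does not reach only later rows make up. Full scale, the value 1, is 0.2 m for a shift and pi/2 rad for a turn. A row lasts 1/8 s, in which the tool goes at most 62.5 mm and 10.7 degrees, less where a joint would pass 70% of its speed; a pose out of reach is approached as far as the arm can. A call with a number of a shift or a turn outside -1 to 1 is refused whole. A call with a gripper value outside its range is refused whole. The fingers move at their own pace and stop on an object; "force" is the grip in N (left out, the last holds). Time passes only in rows, so rows that repeat a pose let the fingers close, or fill a call up. It gives the time, the measured TCP pose, the force, the opening and the grip force at its end, in the units of the state.
- manip.read_state(): the state, without advancing time (a new reading comes with each control period).
- manip.snapshot(name): name is "scene" or "side" or "wrist"; returns a dict with "image" (400x640x3 uint8, red, green, blue), "range_z" (400x640 float32, mm along the optical axis (not along the pixel's ray), 0 where there is no reading), "intrinsics" (3x3 intrinsics, pixels), "R" (3x3) and "t" (3): a world point X has camera coordinates R X + t. Camera axes: x right, y down, z forward; pixel columns grow to the right and rows downward; lengths in mm; the calibration is good to about 2 mm. A picture is of the moment at which its call begins.
- manip.sign_off(): hands the job in; it is judged then, once.
Trained networks look in the newest picture that a camera, given by its name, has taken for a name from the list of things; names that differ only in an ending like _2 or _b are one class to them, and where a whole thing is asked for, a point or a joint stands for the part that bears it (a point fixed in the world has none). Each returns a list of dicts, best first, with "conf" (0 to 1); they miss things now and then, are a little off and sometimes report something else, mostly with a low value. They report only what shows in the picture. A call takes as long as a camera call. They do not tell look-alikes from the thing itself.
- manip.spot_in(camera, thing): "rect" ([left, top, right, bottom] in pixels, round what is visible of it).
The state is a dict: "t": time; "joint_pos": joint angles; "qvel": joint speeds; "tau": joint torques, N m; "tcp_pos": TCP position; "tcp_rot": TCP orientation; "contact_force": force on the tool from outside, world axes, zero at the start; "ft_torque": the same for the moment, N m; "finger_gap": finger opening in mm; "grip_force": force on a finger pad.
Only numpy, scipy, OpenCV 4.12 (cv2) and the standard library are available. Lean on these libraries where they do the work, as an engineer would, in place of code of your own. Each camera call takes 0.05 s, during which the arm holds its last target. There are 200 camera calls.

## Working session

There is one attempt and no reset: what is moved stays moved. The work goes in short steps, Python scripts to look and compute and a tool call to move; the robot and the scene stay as the last step left them, time stands still between calls to the robot, and variables do not carry over. Pictures are saved under pics/ and viewed, at most 14 in all, crops included, and the job is handed in when it is done.

Besides the shell and the picture viewer there is one more tool, called after "Request:" as name(argument=value, ...) on one line, values as JSON. arm_command: Moves the arm, as the interface text tells. Shift numbers are shares of 0.2 m and turn numbers shares of pi/2 rad, none past 1 either way. Its arguments: {"type":"object","properties":{"jaw":{"type":"array","items":{"type":"number"}},"delta_pos":{"type":"array","items":{"type":"array","items":{"type":"number"}}},"dr":{"type":"array","items":{"type":"array","items":{"type":"number"}}},"force":{"type":"number"}},"required":["jaw","delta_pos","dr"]}

```bash
mkdir -p pics
python3 - <<'E'
from workcell import manip
import cv2,pickle,numpy as np
for c in ["scene","side"]:
    s=manip.snapshot(c); pickle.dump(s,open(c+".pkl","wb"))
    cv2.imwrite(f"pics/{c}0.png",s["image"][:,:,::-1])
    print(c,s["intrinsics"].tolist(),(-s["R"].T@s["t"]).round())
    for th in ["shell","posts","low","mid","high","bar","glue","jar","driver"]:
        print(th,[(np.round(d["rect"]).astype(int).tolist(),round(d["conf"],2)) for d in manip.spot_in(c,th)])
print(manip.read_state())
E
```

```text
scene [[491.48332054169657, 0.0, 316.53038443327085], [0.0, 491.48332054169657, 199.93593033821926], [0.0, 0.0, 1.0]] [1146. -873. 1002.]
shell [([322, 156, 405, 232], 0.63)]
posts [([336, 159, 401, 182], 0.45)]
low [([254, 227, 302, 277], 0.76)]
mid [([276, 221, 323, 253], 0.73)]
high [([232, 282, 274, 327], 0.74)]
bar [([256, 264, 302, 318], 0.65), ([420, 124, 452, 167], 0.61)]
glue [([212, 314, 240, 363], 0.65)]
jar [([422, 120, 452, 166], 0.77)]
driver [([318, 287, 388, 318], 0.73)]
side [[384.9870131455954, 0.0, 315.90440905473093], [0.0, 384.9870131455954, 191.96361923156286], [0.0, 0.0, 1.0]] [ 344. -868. 1132.]
shell [([289, 128, 378, 200], 0.85)]
posts [([383, 309, 407, 336], 0.57), ([301, 153, 310, 167], 0.49)]
low [([312, 236, 366, 254], 0.68)]
mid [([316, 212, 357, 234], 0.85), ([217, 292, 267, 312], 0.63)]
high [([353, 277, 391, 298], 0.66)]
bar [([337, 260, 400, 278], 0.81)]
glue [([383, 309, 405, 338], 0.92)]
jar [([324, 93, 342, 120], 0.83)]
driver [([405, 228, 434, 239], 0.58)]
{'t': 1.0, 'joint_pos': array([-1.15094796e-01,  3.58790983e-01,  1.51039486e+00, -1.21587847e-05,
        1.27249600e+00, -1.15078921e-01]), 'qvel': array([ 0.00117916, -0.00161478,  0.00070105,  0.00054671,  0.00062929,
       -0.00049254]), 'tau': array([ 1.69680334e-04, -5.15340829e+01, -2.71133441e+01,  6.78485096e-02,
        2.42516014e-02,  3.20042591e-05]), 'tcp_pos': array([ 5.99974686e+02, -5.85739834e-03,  2.41630109e+02]), 'tcp_rot': array([[ 1.23006362e-05,  9.99999996e-01, -8.99383639e-05],
       [ 1.00000000e+00, -1.23007533e-05, -1.30183533e-06],
       [-1.30294164e-06, -8.99383479e-05, -9.99999996e-01]]), 'contact_force': array([ 0.53796657, -0.44044472,  1.17659976]), 'ft_torque': array([ 0.01685879, -0.03251576,  0.00271117]), 'grip_force': 0.0, 'finger_gap': 87.62359245507255}
```

View pics/scene0.png

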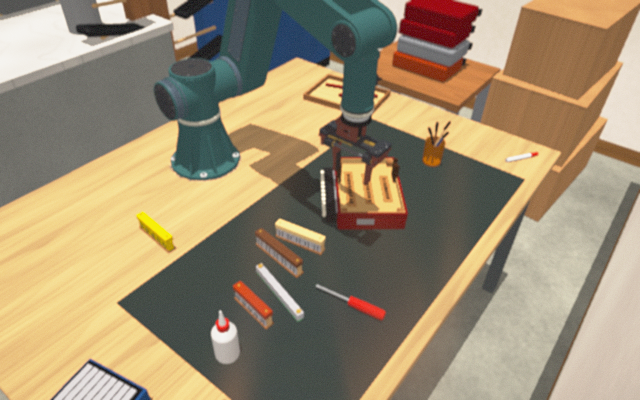

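View pics/side0.png

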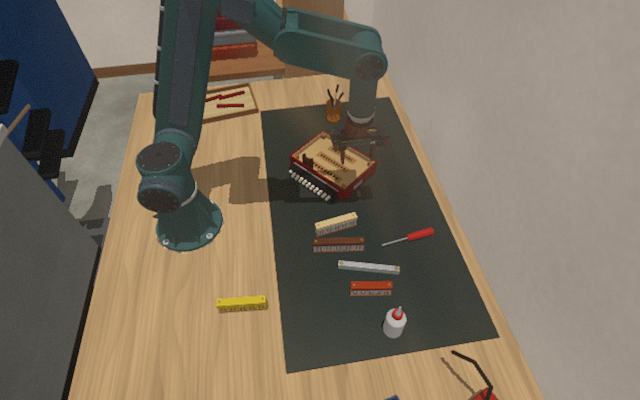

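```bash
cat > h.py <<'E'
import numpy as np,cv2
def cloud(s):
    K=s["intrinsics"];z=s["range_z"].astype(float)
    v,u=np.mgrid[:z.shape[0],:z.shape[1]]
    P=np.stack([(u-K[0,2])/K[0,0]*z,(v-K[1,2])/K[1,1]*z,z],-1)
    return (P-s["t"])@s["R"],z>0
def topfit(s,rect,zlo,zhi,mask=None,pad=4):
    W,ok=cloud(s);l,t,r,b=[int(round(x)) for x in rect]
    m=np.zeros(ok.shape,bool);m[max(t-pad,0):b+pad,max(l-pad,0):r+pad]=1
    m&=ok&(W[...,2]>zlo)&(W[...,2]<zhi)
    if mask is not None:m&=mask
    n,lab,st,_=cv2.connectedComponentsWithStats(m.astype(np.uint8))
    if n<2:return None
    m=lab==1+np.argmax(st[1:,4])
    p=W[m];(c,(w,h),a)=cv2.minAreaRect(p[:,:2].astype(np.float32))
    if w<h:w,h,a=h,w,a+90
    a=(a+90)%180-90
    return dict(c=np.round(c,1),mean=p[:,:2].mean(0).round(1),L=round(w),W=round(h),yaw=round(a,1),n=len(p),z=np.median(p[:,2]).round(1))
E
python3 - <<'E'
import pickle
from h import *
R={"side":dict(low=[312,236,366,254],mid=[316,212,357,234],high=[353,277,391,298],bar=[337,260,400,278],glue=[383,309,405,338],jar=[324,93,342,120],driver=[380,228,434,246],yellow=[217,292,267,312]),
"scene":dict(low=[254,227,302,277],mid=[276,221,323,253],high=[232,282,274,327],bar=[256,264,302,318],driver=[318,287,388,318],glue=[212,314,240,363],jar=[422,120,452,166])}
for c in R:
    s=pickle.load(open(c+".pkl","rb"))
    for k,r in R[c].items():
        zr=dict(bar=(17,35),glue=(20,170),jar=(20,170),driver=(6,40)).get(k,(44,60))
        f=topfit(s,r,*zr);print(c,k,f)
    W,ok=cloud(s)
    # shell: keyboard & rim
    img=s["image"].astype(int)
    l,t,r,b=[285,125,380,205] if c=="side" else [310,150,410,235]
    m=np.zeros(ok.shape,bool);m[t:b,l:r]=1
    red=m&ok&(img[...,0]>90)&(img[...,1]<60)&(W[...,2]>50)&(W[...,2]<72)
    p=W[red];print(c,"shell red",len(p),cv2.minAreaRect(p[:,:2].astype(np.float32)))
    blk=m&ok&(W[...,2]>35)&(W[...,2]<56)&(img.max(-1)<75)
    p=W[blk];print("blk",len(p),np.median(p,0))
E
```

```text
side low {'c': array([ 506.7, -189.7]), 'mean': array([ 507.3, -192.7]), 'L': 166, 'W': 29, 'yaw': -8.2, 'n': 348, 'z': np.float64(56.6)}
side mid {'c': array([ 513. , -107.2]), 'mean': array([ 510.2, -110.3]), 'L': 148, 'W': 28, 'yaw': 9.7, 'n': 275, 'z': np.float64(56.7)}
side high {'c': array([ 573.4, -361.5]), 'mean': array([ 572.9, -363.6]), 'L': 126, 'W': 27, 'yaw': -7.8, 'n': 336, 'z': np.float64(56.8)}
side bar {'c': array([ 587. , -281.5]), 'mean': array([ 586.4, -284.2]), 'L': 194, 'W': 24, 'yaw': -15.8, 'n': 409, 'z': np.float64(29.1)}
side glue {'c': array([ 607.9, -487.6]), 'mean': array([ 602.6, -495.3]), 'L': 55, 'W': 51, 'yaw': -30.9, 'n': 508, 'z': np.float64(93.1)}
side jar {'c': array([614. , 491.9]), 'mean': array([614. , 482.2]), 'L': 78, 'W': 68, 'yaw': -63.9, 'n': 359, 'z': np.float64(75.7)}
side driver {'c': array([ 752.7, -183.9]), 'mean': array([ 752.5, -186.2]), 'L': 225, 'W': 106, 'yaw': -9.5, 'n': 980, 'z': np.float64(8.4)}
side yellow {'c': array([ 179.9, -346.3]), 'mean': array([ 180.3, -347.9]), 'L': 148, 'W': 27, 'yaw': -4.8, 'n': 442, 'z': np.float64
[... 620 characters left out ...]
588.2, -287.2]), 'mean': array([ 593.8, -290.4]), 'L': 198, 'W': 21, 'yaw': -15.5, 'n': 536, 'z': np.float64(27.1)}
scene driver {'c': array([ 744.9, -191.7]), 'mean': array([ 775.8, -197.3]), 'L': 188, 'W': 42, 'yaw': 8.1, 'n': 510, 'z': np.float64(23.2)}
scene glue {'c': array([ 615.1, -492.6]), 'mean': array([ 621.7, -498. ]), 'L': 55, 'W': 48, 'yaw': 62.1, 'n': 945, 'z': np.float64(87.8)}
scene jar {'c': array([615.3, 486.3]), 'mean': array([619.5, 477.6]), 'L': 79, 'W': 69, 'yaw': -68.0, 'n': 631, 'z': np.float64(76.8)}
scene shell red 407 ((585.486083984375, 132.90179443359375), (202.9452362060547, 193.32298278808594), 37.38693618774414)
blk 372 [475.1880043   77.83533831  47.5044604 ]
```

Run:
```python
import pickle,cv2
s=pickle.load(open("side.pkl","rb"))
cv2.imwrite("pics/sidecrop.png",cv2.resize(s["image"][110:345,270:445,::-1],None,fx=4*.62,fy=4*.62,interpolation=cv2.INTER_CUBIC))
```

```text
(no output)
```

View pics/sidecrop.png

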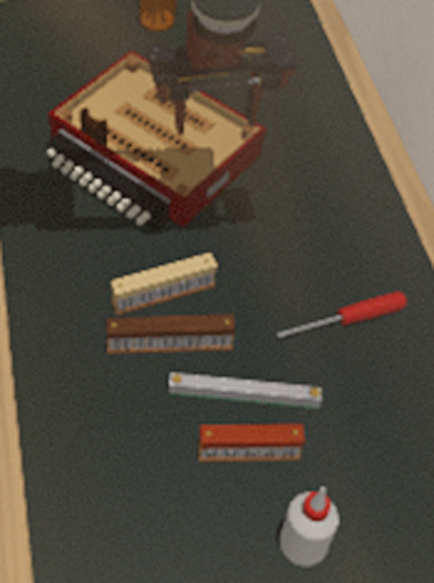

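Candidates for mid: the pale block at side (337,222) / scene (300,235), and a yellow look-alike at side (242,303) / scene (155,231). I choose the pale one; the crop shows it as cream. Walnut is at side (339,245), orange-red at (371,288), the bar at (369,267). The shell's keyboard faces the robot and the posts are at its left end.

Request:
arm_command(jaw=[1,1,1,1,1,1,1,1], delta_pos=[[-0.55,-0.44,0],[-0.55,-0.44,0],[-0.55,-0.44,0],[-0.55,-0.44,0],[-0.55,-0.44,0],[-0.55,-0.44,0],[-0.55,-0.44,0],[-0.55,-0.44,0]], dr=[[0,0,-0.9],[0,0,-0.9],[0,0,-0.9],[0,0,-0.9],[0,0,-0.9],[0,0,-0.9],[0,0,-0.9],[0,0,-0.9]], force=30)

```text
t: 2.0
tcp_pos: [512.0, -110.0, 241.7]
tcp_rot: [[-0.988, 0.152, 0.0], [0.152, 0.988, -0.0], [-0.0, -0.0, -1.0]]
contact_force: [-0.6, 1.3, -0.0]
finger_gap: 88.0
grip_force: 0.0
```

Run:
```python
from workcell import manip
import pickle
from h import *
st=manip.read_state();print(st["t"],st["tcp_pos"].round(1),st["tcp_rot"].round(3).tolist(),st["joint_pos"].round(2))
S={}
for c in ["scene","side","wrist"]:
    s=S[c]=manip.snapshot(c); pickle.dump(s,open(c+"1.pkl","wb"))
    for th in ["low","mid","high","bar"]:
        for d in manip.spot_in(c,th)[:2]:
            zr=(17,35) if th=="bar" else (44,60)
            print(c,th,round(d["conf"],2),np.round(d["rect"]).astype(int).tolist(),topfit(s,d["rect"],*zr))
a=cv2.resize(S["side"]["image"][120:215,275:395],None,fx=4,fy=4,interpolation=cv2.INTER_CUBIC)
b=S["wrist"]["image"][:380,:]
out=np.zeros((380,480+320,3),np.uint8);out[:,:480]=a;out[:200,480:]=cv2.resize(S["wrist"]["image"],(320,200))
cv2.imwrite("pics/p1.png",out[:,:,::-1])
```

```text
2.0 [ 512.  -110.   241.7] [[-0.988, 0.152, 0.0], [0.152, 0.988, -0.0], [-0.0, -0.0, -1.0]] [-0.34  0.25  1.67 -0.    1.22 -1.76]
scene low 0.83 [255, 227, 303, 278] {'c': array([ 506.3, -195.6]), 'mean': array([ 511.5, -197.9]), 'L': 170, 'W': 27, 'yaw': -7.1, 'n': 528, 'z': np.float64(54.9)}
scene low 0.55 [275, 219, 323, 254] {'c': array([ 513. , -111.9]), 'mean': array([ 516.7, -114.4]), 'L': 150, 'W': 29, 'yaw': 9.7, 'n': 454, 'z': np.float64(54.3)}
scene mid 0.79 [277, 219, 323, 254] {'c': array([ 513. , -111.9]), 'mean': array([ 516.7, -114.4]), 'L': 150, 'W': 29, 'yaw': 9.7, 'n': 454, 'z': np.float64(54.3)}
scene mid 0.63 [135, 213, 174, 253] {'c': array([ 180.4, -351.5]), 'mean': array([ 184.5, -353.2]), 'L': 151, 'W': 26, 'yaw': -4.6, 'n': 368, 'z': np.float64(51.5)}
scene high 0.76 [230, 281, 273, 329] {'c': array([ 574.3, -366.5]), 'mean': array([ 578. , -368.5]), 'L': 128, 'W': 27, 'yaw': -7.5, 'n': 514, 'z': np.float64(54.8)}
scene bar 0.59 [258, 265, 301, 320] {'c': array([ 587.4, -287.2]), 'mean': array([ 593.8, -290.5]), 'L': 199, 'W': 22, 'yaw': -16.0, 'n': 543, 'z'
[... 799 characters left out ...]
: -7.5, 'n': 4346, 'z': np.float64(56.3)}
wrist low 0.23 [424, 2, 640, 283] {'c': array([556.6, 131.1]), 'mean': array([564.4, 137.5]), 'L': 184, 'W': 172, 'yaw': 82.7, 'n': 21447, 'z': np.float64(49.6)}
wrist mid 0.78 [287, 112, 353, 258] {'c': array([ 513.6, -110.1]), 'mean': array([ 509.7, -110.5]), 'L': 148, 'W': 24, 'yaw': 9.7, 'n': 3619, 'z': np.float64(56.3)}
wrist high 0.91 [66, 217, 130, 274] {'c': array([ 538.6, -358.6]), 'mean': array([ 535.5, -355.4]), 'L': 54, 'W': 25, 'yaw': -9.0, 'n': 1460, 'z': np.float64(56.0)}
wrist bar 0.83 [165, 181, 193, 279] {'c': array([ 544.7, -272.6]), 'mean': array([ 538.5, -269.8]), 'L': 106, 'W': 19, 'yaw': -15.4, 'n': 1678, 'z': np.float64(28.2)}
```

View pics/p1.png

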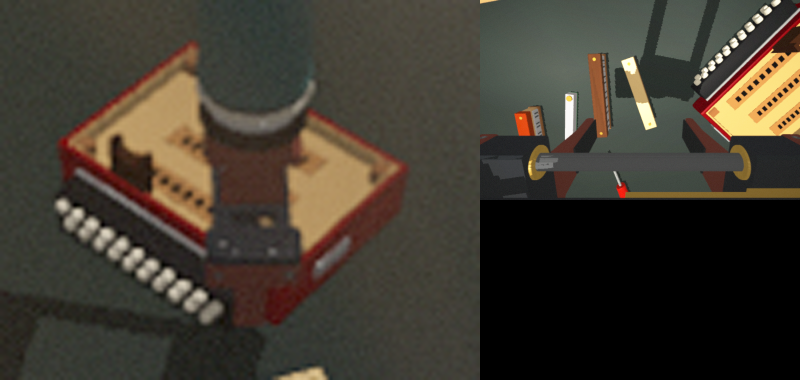

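The wrist view shows mid, low, bar and high clearly. The wrist fits match the outside cameras: mid (513.6,-110.1) yaw 9.7°, low (506.5,-192.7) yaw -7.5°. I'll grasp mid first.

Request:
arm_command(jaw=[0.15,0.15,0.15,0.15,0.15,0.15,-1,-1], delta_pos=[[-0.008,0,0.2],[-0.008,0,0.45],[-0.008,0,0.7],[-0.008,0,0.88],[-0.008,0,0.96],[-0.008,0,0.973],[-0.008,0,0.973],[-0.008,0,0.973]], dr=[[0,0,-0.11],[0,0,-0.204],[0,0,-0.204],[0,0,-0.204],[0,0,-0.204],[0,0,-0.204],[0,0,-0.204],[0,0,-0.204]], force=30)

```text
t: 3.75
tcp_pos: [514.6, -110.6, 48.3]
tcp_rot: [[-0.987, -0.163, 0.002], [-0.163, 0.987, -0.001], [-0.002, -0.001, -1.0]]
contact_force: [-0.1, 0.1, 0.2]
finger_gap: 33.8
grip_force: 0.0
```

```bash
cat >> h.py <<'E'
from scipy.optimize import minimize
def shellfit(s,x0=(554,176,129)):
    """fit red rim (outer rect 280x200, wall 8) to red points at rim height"""
    W,ok=cloud(s);im=s["image"].astype(int)
    m=ok&(im[...,0]>70)&(im[...,1]<0.4*im[...,0])&(im[...,2]<0.4*im[...,0])&(W[...,2]>62)&(W[...,2]<74)
    p=W[m][:,:2];p=p[np.hypot(*(p-x0[:2]).T)<190]
    def loc(q,P=p):
        a=np.radians(q[2]);d=P-q[:2]
        return np.c_[d@[np.cos(a),np.sin(a)],d@[-np.sin(a),np.cos(a)]]
    def cost(q):
        l=loc(q);sd=np.maximum(abs(l[:,0])-136,abs(l[:,1])-96) # signed dist to rim mid-rect
        e=np.maximum(abs(sd)-4,0)+.1*abs(sd)
        return np.minimum(e,12).mean()
    best=min((minimize(cost,np.array(x0)+d,method="Nelder-Mead",options=dict(xatol=.02,fatol=1e-5)) for d in ([0,0,0],[6,6,2],[-6,6,-2],[6,-6,2])),key=lambda r:r.fun)
    l=loc(best.x);return best.x.round(1),round(best.fun,2),len(p),np.percentile(l,[1,99],axis=0).round().tolist(),np.median(W[m][:,2]).round(1)
E
python3 - <<'E'
import pickle
from h import *
for c in ["side","scene","wrist1","side1","scene1"]:
    n=c if c[-1]=="1" else c
    s=pickle.load(open(n+".pkl","rb"));print(c,shellfit(s))
E
```

```text
side (array([552.3, 172.3, 129.1]), np.float64(0.17), 107, [[-139.0, -79.0], [140.0, 99.0]], np.float64(70.2))
scene (array([555.9, 167. , 129.2]), np.float64(0.14), 155, [[-140.0, -99.0], [53.0, 99.0]], np.float64(67.1))
wrist1 (array([552.9, 171.1, 129.4]), np.float64(0.19), 3280, [[-139.0, 19.0], [88.0, 99.0]], np.float64(68.8))
side1 (array([553.1, 172.8, 129.5]), np.float64(0.15), 116, [[-139.0, -97.0], [139.0, 99.0]], np.float64(69.3))
scene1 (array([555.5, 167.2, 129.2]), np.float64(0.15), 181, [[-139.0, -100.0], [132.0, 99.0]], np.float64(67.9))
```

Request:
arm_command(jaw=[-1,-1,-1,-1,-1,-1,-1,-1], delta_pos=[[0,0,0],[0,0,0],[0,0,0],[0,0,-0.02],[0,0,-0.1],[0,0,-0.3],[0,0,-0.5],[0,0,-0.62]], dr=[[0,0,0],[0,0,0],[0,0,0],[0,0,0],[0,0,0],[0,0,0],[0,0,0],[0,0,0]], force=30)

```text
t: 4.75
tcp_pos: [514.2, -110.5, 173.9]
tcp_rot: [[-0.987, -0.163, 0.003], [-0.163, 0.987, -0.001], [-0.002, -0.001, -1.0]]
contact_force: [0.1, -1.0, -2.8]
finger_gap: 23.6
grip_force: 30.0
```

```bash
cat >> h.py <<'E'
def plan(target,psi=None):
    """shift (fractions, tool axes) and dr z to reach world target xyz [mm], tool-y direction psi [deg]; assumes commanded ~ measured, tool down"""
    from workcell import manip
    st=manip.read_state();R=st["tcp_rot"];d=R.T@(np.array(target)-st["tcp_pos"])/200
    cur=np.degrees(np.arctan2(R[1,1],R[0,1]))
    print("t",st["t"],"tcp",st["tcp_pos"].round(1),"psi",cur.round(2),"gap",st["finger_gap"].round(1),"grip",round(st["grip_force"],1),"q6",st["joint_pos"][5].round(2))
    print("shift",d.round(3),"drz",None if psi is None else round(-((psi-cur+180)%360-180)/90,4))
SH=np.array([553.,171.,129.4])
def s2w(x,y,sh=SH):
    a=np.radians(sh[2]);return sh[:2]+[x*np.cos(a)-y*np.sin(a),x*np.sin(a)+y*np.cos(a)]
E
python3 -c "
from h import *
plan([*s2w(0,0),172],39.4)"
```

```text
Traceback (most recent call last):
  File "h.py", line 39, in plan
    print("t",st["t"],"tcp",st["tcp_pos"].round(1),"psi",cur.round(2),"gap",st["finger_gap"].round(1),"grip",round(st["grip_force"],1),"q6",st["joint_pos"][5].round(2))
                                                                            ^^^^^^^^^^^^^^^^^^^^^^
AttributeError: 'float' object has no attribute 'round'
```

```bash
sed -i 's/st\["finger_gap"\].round(1)/round(float(st["finger_gap"]),1)/' h.py; python3 -c "
from h import *
plan([*s2w(0,0),172],39.4)
plan([*s2w(0,0),172],39.4)"
```

```text
t 4.75 tcp [ 514.2 -110.5  173.9] psi 99.36 gap 23.6 grip 30.0 q6 -2.08
shift [-0.421  1.357  0.009] drz 0.6663
t 4.75 tcp [ 514.2 -110.5  173.9] psi 99.36 gap 23.6 grip 30.0 q6 -2.08
shift [-0.421  1.357  0.009] drz 0.6663
```

Request:
arm_command(jaw=[-1,-1,-1,-1,-1,-1,-1,-1], delta_pos=[[-0.02,0.08,0],[-0.08,0.25,0],[-0.14,0.45,0],[-0.2,0.65,0],[-0.26,0.82,0],[-0.29,0.93,0],[-0.31,0.98,0],[-0.31,1,0]], dr=[[0,0,0.08],[0,0,0.17],[0,0,0.27],[0,0,0.37],[0,0,0.47],[0,0,0.56],[0,0,0.63],[0,0,0.666]])

```text
t: 5.75
tcp_pos: [542.1, 98.0, 171.8]
tcp_rot: [[-0.634, 0.773, 0.0], [0.773, 0.634, 0.0], [-0.0, 0.0, -1.0]]
contact_force: [-0.1, 0.1, -1.9]
finger_gap: 23.6
grip_force: 30.0
```

Run:
```python
from workcell import manip
import pickle
from h import *
plan([*s2w(0,0),172],39.4)
for c in ["wrist","side","scene"]:
    s=manip.snapshot(c); pickle.dump(s,open(c+"2.pkl","wb"))
    print(c,shellfit(s))
    cv2.imwrite(f"pics/{c}2.png",s["image"][:,:,::-1])
```

```text
t 5.75 tcp [542.1  98.  171.8] psi 39.34 gap 23.6 grip 30.0 q6 -0.63
shift [ 0.248  0.273 -0.001] drz -0.0006
wrist (array([547. , 181.1, 129.2]), np.float64(0.16), 3418, [[-134.0, -99.0], [79.0, 99.0]], np.float64(69.3))
side (array([553.5, 172.1, 129. ]), np.float64(0.19), 146, [[-138.0, -73.0], [140.0, 100.0]], np.float64(69.2))
scene (array([555.9, 166.9, 129.3]), np.float64(0.15), 173, [[-138.0, -99.0], [131.0, 100.0]], np.float64(67.5))
```

View pics/wrist2.png

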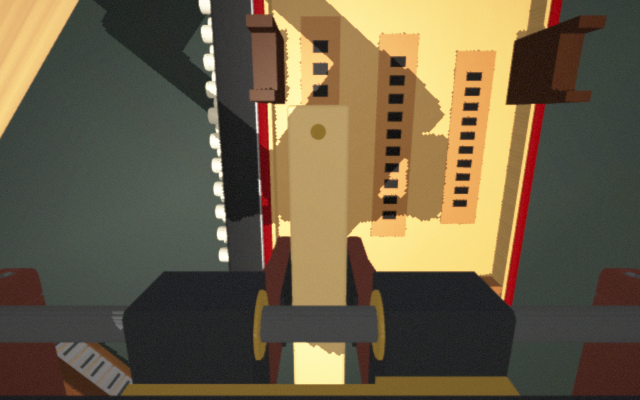

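The wrist image shows the middle row's strip from (398,33) to (388,236), the short row's from (475,52) to (460,223), and the posts at (265,60) and (550,60). I'll use these strip ends for the shell's x.

Run:
```python
import pickle
from h import *
s=pickle.load(open("wrist2.pkl","rb"));W,ok=cloud(s)
def w2s(p,sh=SH):
    a=np.radians(sh[2]);d=np.array(p)[...,:2]-sh[:2];return np.stack([d@[np.cos(a),np.sin(a)],d@[-np.sin(a),np.cos(a)]],-1)
im=s["image"].astype(int)
# dark slots on soundboard
m=ok&(abs(W[...,2]-48)<7)&(im.max(-1)<60);m[:,:300]=0;m[260:]=0
n,lab,st,ce=cv2.connectedComponentsWithStats(m.astype(np.uint8))
for i in range(1,n):
    if 20<st[i,4]<400: print(ce[i].round(),w2s(W[lab==i].mean(0)).round(1),W[lab==i][:,2].mean().round(1))
for u,v in [(398,35),(388,234),(475,54),(460,221)]: print(u,v,w2s(W[v,u]).round(1),W[v,u,2].round(1))
# posts: dark points z>100
for lo,hi in [(240,290),(500,610)]:
    m=np.zeros(ok.shape,bool);m[5:120,lo:hi]=1;m&=ok&(W[...,2]>104)&(W[...,2]<120)
    l=w2s(W[m]);print("post",len(l),np.percentile(l,[1,50,99],axis=0).round(1).tolist(),np.median(W[m][:,2]))
```

```text
[321.  45.] [68.4 52.9] 50.3
[512.  71.] [ 50.9 -84. ] 53.3
[397.  62.] [57.4 -1.5] 50.3
[474.  76.] [ 47.7 -58.2] 50.3
[397.  80.] [45.1 -2. ] 50.2
[321.  91.] [37.6 53.3] 50.2
[472.  92.] [ 37. -58.] 50.3
[396.  98.] [32.5 -1.9] 50.3
[470. 107.] [ 26.4 -58. ] 50.3
[395. 116.] [19.6 -2. ] 50.3
[469. 121.] [ 15.9 -57.9] 50.6
[394. 134.] [ 6.7 -2. ] 50.4
[467. 135.] [  5.2 -58. ] 50.2
[393. 151.] [-6.1 -2. ] 50.3
[466. 150.] [ -5.3 -57.9] 50.4
[464. 163.] [-15.8 -57.9] 50.2
[391. 167.] [-18.8  -1.1] 50.2
[462. 177.] [-26.5 -57.5] 50.3
[461. 190.] [-37.1 -57.6] 50.4
[390. 200.] [-45.1  -1.9] 50.4
[459. 203.] [-47.7 -57.6] 50.3
[389. 214.] [-56.8  -1.7] 50.2
398 35 [75.3 -1.5] 49.1
388 234 [-73.9  -1.8] 50.3
475 54 [ 62.7 -57.5] 49.6
460 221 [-62.9 -59.8] 49.9
post 754 [[28.8, 79.9], [66.7, 86.6], [72.6, 93.8]] 113.25840332433677
post 998 [[28.0, -98.0], [66.0, -88.6], [71.9, -83.1]] 112.82493740078355
```

```bash
sed -i 's/^SH=.*/SH=np.array([554.5,172.2,129.4])/' h.py; python3 -c "
from h import *
plan([*s2w(0,0),97],39.4)
for y in (56,-56): print(s2w(0,y))
print(s2w(50,0))"
```

```text
t 5.9 tcp [541.9  97.3 171.6] psi 39.51 gap 23.5 grip 30.0 q6 -0.64
shift [0.249 0.287 0.373] drz 0.0013
[511.22691988 136.65509126]
[597.77308012 207.74490874]
[522.76347434 210.83667867]
```

Request:
arm_command(jaw=[-1,-1,-1,-1,-1,-1,-1,-1], delta_pos=[[0.06,0.07,0],[0.15,0.17,0],[0.22,0.26,0.03],[0.249,0.287,0.12],[0.249,0.287,0.22],[0.249,0.287,0.31],[0.249,0.287,0.36],[0.249,0.287,0.373]], dr=[[0,0,0],[0,0,0],[0,0,0],[0,0,0],[0,0,0],[0,0,0],[0,0,0],[0,0,0]])

```text
t: 6.9
tcp_pos: [554.1, 171.8, 95.2]
tcp_rot: [[-0.635, 0.773, -0.002], [0.773, 0.635, -0.0], [0.001, -0.002, -1.0]]
contact_force: [-1.2, -0.6, -1.2]
finger_gap: 23.6
grip_force: 30.0
```

```bash
python3 -c "
from h import *
from workcell import manip
s=manip.snapshot('side')
plan([*s2w(0,0),92],39.4)
print(manip.read_state()['contact_force'])
f=topfit(s,(280,120,385,205),88,125)
print(f)"
```

```text
t 6.95 tcp [554.5 171.9  95.6] psi 39.42 gap 24.0 grip 30.0 q6 -0.51
shift [0.001 0.001 0.018] drz 0.0002
[ 0.53580579 -1.48211089 -2.16216336]
{'c': array([575.8, 151.4]), 'mean': array([569.9, 147. ]), 'L': 88, 'W': 46, 'yaw': -43.5, 'n': 187, 'z': np.float64(105.1)}
```

Request:
arm_command(jaw=[-1,-1,-1,-1,-1,-1,-1,-1], delta_pos=[[0,0,0.005],[0,0,0.008],[0,0,0.011],[0,0,0.013],[0,0,0.015],[0,0,0.016],[0,0,0.017],[0,0,0.017]], dr=[[0,0,0],[0,0,0],[0,0,0],[0,0,0],[0,0,0],[0,0,0],[0,0,0],[0,0,0]])

```text
t: 7.95
tcp_pos: [554.9, 172.1, 93.0]
tcp_rot: [[-0.635, 0.773, -0.0], [0.773, 0.635, 0.0], [0.0, -0.0, -1.0]]
contact_force: [-0.3, 0.0, -1.2]
finger_gap: 23.8
grip_force: 30.0
```

Request:
arm_command(jaw=[-1,-1,-1,-1,-1,-1,-1,-1], delta_pos=[[0,0,0.002],[0,0,0.004],[0,0,0.006],[0,0,0.007],[0,0,0.008],[0,0,0.008],[0,0,0.008],[0,0,0.008]], dr=[[0,0,0],[0,0,0],[0,0,0],[0,0,0],[0,0,0],[0,0,0],[0,0,0],[0,0,0]])

```text
t: 8.95
tcp_pos: [555.0, 172.2, 92.9]
tcp_rot: [[-0.635, 0.772, 0.001], [0.772, 0.635, 0.0], [-0.0, 0.001, -1.0]]
contact_force: [-4.0, 0.4, 12.1]
finger_gap: 23.9
grip_force: 30.0
```

Contact with the soundboard (12 N), so I release and rise.

Request:
arm_command(jaw=[-0.1,0,0,0,0,0,0,0], delta_pos=[[0,0,0],[0,0,0],[0,0,0],[0,0,-0.05],[0,0,-0.2],[0,0,-0.4],[0,0,-0.55],[0,0,-0.6]], dr=[[0,0,0],[0,0,0],[0,0,0],[0,0,0],[0,0,0],[0,0,0],[0,0,0],[0,0,0]])

```text
t: 9.95
tcp_pos: [556.2, 172.3, 213.9]
tcp_rot: [[-0.635, 0.772, 0.004], [0.773, 0.635, 0.001], [-0.002, 0.004, -1.0]]
contact_force: [-0.6, -0.0, 0.5]
finger_gap: 44.2
grip_force: 0.0
```

```bash
python3 -c "
from h import *
from workcell import manip
s=manip.snapshot('wrist')
cv2.imwrite('pics/wrist3.png',s['image'][:,:,::-1])
plan([506.5,-192.7,212],82.5)
W,ok=cloud(s);p=W[ok&(W[...,2]>92)&(W[...,2]<106)]
p=p[np.hypot(*(p[:,:2]-SH[:2]).T)<95]
p=p[abs((p[:,:2]-SH[:2])@[-.773,-.635])<30]
print(cv2.minAreaRect(p[:,:2].astype(np.float32)),np.median(p[:,2]))"
```

```text
t 10.0 tcp [556.1 172.3 214. ] psi 39.42 gap 43.6 grip 0.0 q6 -0.51
shift [-1.252 -1.351  0.008] drz -0.4786
((555.0532836914062, 172.03366088867188), (24.015140533447266, 148.29110717773438), 39.57783126831055) 101.35883970771945
```

Request:
arm_command(jaw=[0.15,0.15,0.15,0.15,0.15,0.15,0.15,0.15], delta_pos=[[-0.1,-0.1,0],[-0.3,-0.32,0],[-0.5,-0.54,0],[-0.68,-0.73,0],[-0.83,-0.9,0],[-0.93,-1,0],[-0.93,-1,0],[-0.93,-1,0]], dr=[[0,0,-0.1],[0,0,-0.2],[0,0,-0.3],[0,0,-0.4],[0,0,-0.479],[0,0,-0.479],[0,0,-0.479],[0,0,-0.479]])

```text
t: 11.0
tcp_pos: [518.0, -97.8, 210.6]
tcp_rot: [[-0.991, 0.13, -0.002], [0.13, 0.991, 0.001], [0.002, 0.001, -1.0]]
contact_force: [-0.4, -0.6, -0.1]
finger_gap: 50.4
grip_force: 0.0
```

```bash
python3 -c "
from h import *
from workcell import manip
s=manip.snapshot('wrist')
for th in ('low','high','bar'):
  for d in manip.spot_in('wrist',th)[:1]: print(th,d['conf'],np.round(d['rect']),topfit(s,d['rect'],*((17,35) if th=='bar' else (44,60))))
plan([506.5,-192.7,47.5],82.5)
"
```

```text
low 0.75 [190. 100. 243. 280.] {'c': array([ 506.4, -192.5]), 'mean': array([ 496.6, -189.9]), 'L': 170, 'W': 25, 'yaw': -7.4, 'n': 5320, 'z': np.float64(56.2)}
high 0.55 [ 25. 213.  99. 308.] {'c': array([ 551.7, -360. ]), 'mean': array([ 548.9, -356.9]), 'L': 81, 'W': 26, 'yaw': -7.7, 'n': 2729, 'z': np.float64(56.0)}
bar 0.58 [140. 179. 171. 270.] {'c': array([ 538.2, -270.9]), 'mean': array([ 534.9, -268.1]), 'L': 93, 'W': 19, 'yaw': -15.7, 'n': 1917, 'z': np.float64(28.2)}
t 11.2 tcp [518.5 -97.5 211.2] psi 82.61 gap 49.9 grip 0.0 q6 -1.76
shift [-0.002 -0.48   0.819] drz 0.0013
```

Request:
arm_command(jaw=[0.15,0.15,0.15,0.15,0.15,0.15,-1,-1], delta_pos=[[-0.002,-0.22,0.03],[-0.002,-0.42,0.15],[-0.002,-0.48,0.38],[-0.002,-0.48,0.62],[-0.002,-0.48,0.78],[-0.002,-0.48,0.819],[-0.002,-0.48,0.819],[-0.002,-0.48,0.819]], dr=[[0,0,0],[0,0,0],[0,0,0],[0,0,0],[0,0,0],[0,0,0],[0,0,0],[0,0,0]])

```text
t: 12.2
tcp_pos: [507.6, -194.2, 49.0]
tcp_rot: [[-0.992, 0.13, 0.002], [0.13, 0.992, -0.001], [-0.002, -0.001, -1.0]]
contact_force: [-0.3, -0.7, -0.4]
finger_gap: 33.7
grip_force: 0.0
```

Request:
arm_command(jaw=[-1,-1,-1,-1,-1,-1,-1,-1], delta_pos=[[0,0,0],[0,0,0],[0,0,0],[0,0,-0.02],[0,0,-0.1],[0,0,-0.3],[0,0,-0.5],[0,0,-0.62]], dr=[[0,0,0],[0,0,0],[0,0,0],[0,0,0],[0,0,0],[0,0,0],[0,0,0],[0,0,0]])

```text
t: 13.2
tcp_pos: [507.0, -194.2, 174.6]
tcp_rot: [[-0.992, 0.13, 0.002], [0.13, 0.992, -0.001], [-0.003, -0.001, -1.0]]
contact_force: [-0.5, 0.3, -1.9]
finger_gap: 24.0
grip_force: 30.0
```

```bash
python3 -c "
from h import *
plan([*s2w(0,56),172],39.4)"
```

```text
t 13.2 tcp [ 507.  -194.2  174.6] psi 82.53 gap 24.0 grip 30.0 q6 -1.93
shift [0.194 1.643 0.011] drz 0.4792
```

Request:
arm_command(jaw=[-1,-1,-1,-1,-1,-1,-1,-1], delta_pos=[[0.01,0.08,0],[0.03,0.25,0],[0.06,0.45,0],[0.08,0.65,0],[0.1,0.82,0],[0.11,0.93,0],[0.12,0.98,0],[0.12,1,0]], dr=[[0,0,0.05],[0,0,0.12],[0,0,0.2],[0,0,0.28],[0,0,0.35],[0,0,0.41],[0,0,0.46],[0,0,0.479]])

```text
t: 14.2
tcp_pos: [508.1, 8.4, 172.4]
tcp_rot: [[-0.635, 0.773, -0.0], [0.773, 0.635, 0.0], [0.0, -0.0, -1.0]]
contact_force: [0.1, 0.3, -2.5]
finger_gap: 23.8
grip_force: 30.0
```

```bash
python3 -c "
from h import *
plan([*s2w(0,56),98],39.4)"
```

```text
t 14.2 tcp [508.1   8.4 172.4] psi 39.39 gap 23.8 grip 30.0 q6 -0.81
shift [0.486 0.419 0.372] drz -0.0001
```

Request:
arm_command(jaw=[-1,-1,-1,-1,-1,-1,-1,-1], delta_pos=[[0.1,0.08,0],[0.26,0.22,0],[0.41,0.36,0],[0.48,0.41,0.02],[0.486,0.419,0.12],[0.486,0.419,0.25],[0.486,0.419,0.34],[0.486,0.419,0.375]], dr=[[0,0,0],[0,0,0],[0,0,0],[0,0,0],[0,0,0],[0,0,0],[0,0,0],[0,0,0]])

```text
t: 15.2
tcp_pos: [510.7, 135.2, 95.8]
tcp_rot: [[-0.635, 0.773, -0.002], [0.773, 0.635, -0.001], [0.001, -0.002, -1.0]]
contact_force: [0.3, -0.2, -1.9]
finger_gap: 24.0
grip_force: 30.0
```

Request:
arm_command(jaw=[-1,-1,-1,-1,-1,-1,-1,-1], delta_pos=[[0,0,0.002],[0,0,0.005],[0,0,0.01],[0,0,0.013],[0,0,0.016],[0,0,0.018],[0,0,0.02],[0,0,0.02]], dr=[[0,0,0],[0,0,0],[0,0,0],[0,0,0],[0,0,0],[0,0,0],[0,0,0],[0,0,0]])

```text
t: 16.2
tcp_pos: [512.0, 136.1, 93.8]
tcp_rot: [[-0.635, 0.772, 0.001], [0.772, 0.635, 0.0], [-0.0, 0.001, -1.0]]
contact_force: [-2.4, 0.3, 9.2]
finger_gap: 23.8
grip_force: 30.0
```

```bash
python3 -c "
from h import *
plan([*s2w(0,56),92.5],39.4)"
```

```text
t 16.2 tcp [512.  136.1  93.8] psi 39.44 gap 23.8 grip 30.0 q6 -0.56
shift [ 0.005 -0.001  0.006] drz 0.0004
```

Request:
arm_command(jaw=[-0.2,-0.1,-0.1,-0.1,-0.1,-0.1,-0.1,-0.1], delta_pos=[[0,0,0],[0,0,0],[0,0,0],[0,0,-0.05],[0,0,-0.2],[0,0,-0.4],[0,0,-0.6],[0,0,-0.7]], dr=[[0,0,0],[0,0,0],[0,0,0],[0,0,0],[0,0,0],[0,0,0],[0,0,0],[0,0,0]])

```text
t: 17.2
tcp_pos: [512.7, 136.0, 235.7]
tcp_rot: [[-0.635, 0.772, 0.004], [0.772, 0.635, 0.001], [-0.002, 0.003, -1.0]]
contact_force: [0.2, -1.1, 0.2]
finger_gap: 40.0
grip_force: 0.0
```

```bash
cat >> h.py <<'E'
def inshell(s,y,zlo=92,zhi=106,x=0,half=18,hx=100):
    W,ok=cloud(s);p=W[ok&(W[...,2]>zlo)&(W[...,2]<zhi)]
    a=np.radians(SH[2]);d=p[:,:2]-SH[:2];l=np.c_[d@[np.cos(a),np.sin(a)],d@[-np.sin(a),np.cos(a)]]
    k=(abs(l[:,1]-y)<half)&(abs(l[:,0]-x)<hx);r=cv2.minAreaRect(l[k].astype(np.float32))
    print("in shell",np.round(r[0],1),np.round(r[1],1),round(r[2],1),np.median(p[k][:,2]).round(1))
E
python3 -c "
from h import *
from workcell import manip
s=manip.snapshot('wrist')
for y in (56,0): inshell(s,y)
plan([573.5,-363.5,215],82.5)"
```

```text
in shell [-0.2 55.2] [170.   24.1] 0.0 101.3
in shell [ 5.4 -0.2] [136.3  24.4] 0.2 101.3
t 17.25 tcp [513.7 136.2 237.5] psi 39.42 gap 39.5 grip 0.0 q6 -0.56
shift [-2.119 -1.356  0.112] drz -0.4786
```

Request:
arm_command(jaw=[0.15,0.15,0.15,0.15,0.15,0.15,0.15,0.15], delta_pos=[[-0.1,-0.06,0],[-0.3,-0.19,0],[-0.55,-0.35,0],[-0.8,-0.51,0],[-1,-0.64,0],[-1,-0.64,0],[-1,-0.64,0],[-1,-0.64,0]], dr=[[0,0,-0.1],[0,0,-0.2],[0,0,-0.3],[0,0,-0.4],[0,0,-0.479],[0,0,-0.479],[0,0,-0.479],[0,0,-0.479]])

```text
t: 18.25
tcp_pos: [539.4, -98.5, 232.5]
tcp_rot: [[-0.992, 0.129, -0.001], [0.129, 0.992, 0.001], [0.001, 0.0, -1.0]]
contact_force: [0.0, -0.3, 0.4]
finger_gap: 50.9
grip_force: 0.0
```

```bash
python3 -c "
from h import *
plan([573.5,-363.5,215],82.5)"
```

```text
t 18.25 tcp [539.4 -98.5 232.5] psi 82.57 gap 50.9 grip 0.0 q6 -1.75
shift [-0.341 -1.292  0.087] drz 0.0008
```

Request:
arm_command(jaw=[0.15,0.15,0.15,0.15,0.15,0.15,0.15,0.15], delta_pos=[[-0.03,-0.1,0],[-0.1,-0.3,0],[-0.18,-0.55,0],[-0.24,-0.8,0],[-0.24,-0.93,0],[-0.24,-0.95,0],[-0.24,-0.95,0],[-0.24,-0.95,0]], dr=[[0,0,0],[0,0,0],[0,0,0],[0,0,0],[0,0,0],[0,0,0],[0,0,0],[0,0,0]])

```text
t: 19.25
tcp_pos: [562.7, -293.2, 232.7]
tcp_rot: [[-0.992, 0.129, -0.0], [0.129, 0.992, 0.0], [0.0, 0.0, -1.0]]
contact_force: [0.3, -0.1, 0.2]
finger_gap: 50.2
grip_force: 0.0
```

```bash
python3 -c "
from h import *
from workcell import manip
s=manip.snapshot('wrist')
cv2.imwrite('pics/wrist4.png',s['image'][:,:,::-1])
for th in ('high','bar','glue'):
  for d in manip.spot_in('wrist',th)[:1]: print(th,d['conf'],np.round(d['rect']),topfit(s,d['rect'],*dict(bar=(17,35),high=(44,60),glue=(20,170))[th]))
W,ok=cloud(s);p=W[ok&(np.hypot(W[...,0]-605,W[...,1]+492)<60)]
for z in (15,60,85,105,115,125,140):
  q=p[abs(p[:,2]-z)<6]; print(z,len(q),q.min(0).round() if len(q) else '',q.max(0).round() if len(q) else '')
plan([573.5,-363.5,47.5],82.5)"
```

```text
high 0.76 [230. 144. 271. 257.] {'c': array([ 567.5, -363.4]), 'mean': array([ 557.1, -361.4]), 'L': 112, 'W': 24, 'yaw': -8.4, 'n': 2578, 'z': np.float64(56.3)}
bar 0.68 [308. 112. 352. 291.] {'c': array([ 588.1, -285.4]), 'mean': array([ 581.3, -283.8]), 'L': 196, 'W': 18, 'yaw': -15.8, 'n': 3150, 'z': np.float64(28.4)}
glue 0.95 [ 77. 222. 178. 297.] {'c': array([ 601.1, -482.1]), 'mean': array([ 596.1, -475.1]), 'L': 55, 'W': 35, 'yaw': 62.0, 'n': 3319, 'z': np.float64(78.5)}
15 270 [ 582. -495.    9.] [ 629. -460.   21.]
60 366 [ 582. -496.   54.] [ 623. -459.   66.]
85 516 [ 582. -514.   79.] [ 613. -460.   91.]
105 242 [ 591. -503.   99.] [ 602. -472.  111.]
115 220 [ 596. -502.  109.] [ 610. -480.  121.]
125 169 [ 596. -502.  119.] [ 610. -481.  125.]
140 0  
t 19.45 tcp [ 562.8 -293.6  232.8] psi 82.6 gap 50.3 grip 0.0 q6 -2.03
shift [-0.098 -0.34   0.926] drz 0.0011
```

View pics/wrist4.png

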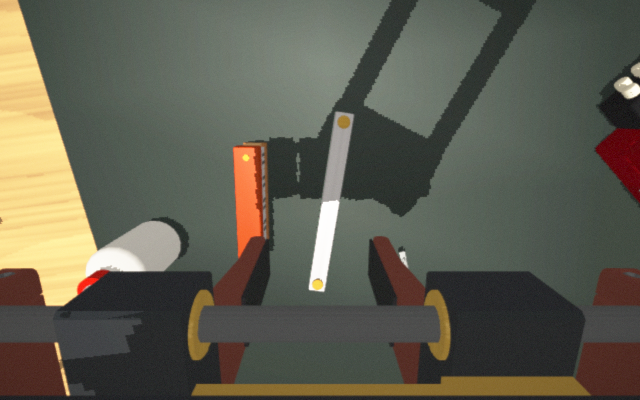

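The orange-red block is at (250,195) in the wrist view, partly hidden by a finger. The bar is at (330,200) and the glue bottle at (140,255). The bottle's wide part ends near z 96, so the gripper body passes over it.

```bash
python3 -c "
from h import *
plan([574.2,-364.2,47.5],81.8)"
```

```text
t 19.45 tcp [ 562.8 -293.6  232.8] psi 82.6 gap 50.3 grip 0.0 q6 -2.03
shift [-0.102 -0.343  0.926] drz 0.0089
```

Request:
arm_command(jaw=[0.15,0.15,0.15,0.15,0.15,0.15,0.15,-1], delta_pos=[[-0.05,-0.17,0.05],[-0.102,-0.343,0.2],[-0.102,-0.343,0.4],[-0.102,-0.343,0.6],[-0.102,-0.343,0.78],[-0.102,-0.343,0.9],[-0.102,-0.343,0.928],[-0.102,-0.343,0.928]], dr=[[0,0,0.009],[0,0,0.009],[0,0,0.009],[0,0,0.009],[0,0,0.009],[0,0,0.009],[0,0,0.009],[0,0,0.009]])

```text
t: 20.45
tcp_pos: [574.3, -365.1, 47.3]
tcp_rot: [[-0.99, 0.144, 0.0], [0.144, 0.99, -0.0], [-0.0, -0.0, -1.0]]
contact_force: [0.0, -0.4, 1.2]
finger_gap: 43.8
grip_force: 0.0
```

Request:
arm_command(jaw=[-1,-1,-1,-1,-1,-1,-1,-1], delta_pos=[[0,0,0],[0,0,0],[0,0,0],[0,0,0],[0,0,-0.08],[0,0,-0.3],[0,0,-0.5],[0,0,-0.64]], dr=[[0,0,0],[0,0,0],[0,0,0],[0,0,0],[0,0,0],[0,0,0],[0,0,0],[0,0,0]])

```text
t: 21.45
tcp_pos: [574.3, -365.6, 177.8]
tcp_rot: [[-0.99, 0.144, 0.001], [0.144, 0.99, -0.001], [-0.002, -0.001, -1.0]]
contact_force: [-0.1, -0.0, -1.8]
finger_gap: 24.0
grip_force: 30.0
```

```bash
python3 -c "
from h import *
plan([*s2w(0,-56),175],39.4)"
```

```text
t 21.45 tcp [ 574.3 -365.6  177.8] psi 81.72 gap 24.0 grip 30.0 q6 -2.09
shift [0.297 2.854 0.01 ] drz 0.4702
```

Request:
arm_command(jaw=[-1,-1,-1,-1,-1,-1,-1,-1], delta_pos=[[0.01,0.08,0],[0.03,0.25,0],[0.05,0.45,0],[0.07,0.65,0],[0.09,0.85,0],[0.1,1,0],[0.1,1,0],[0.1,1,0]], dr=[[0,0,0],[0,0,0],[0,0,0],[0,0,0],[0,0,0],[0,0,0],[0,0,0],[0,0,0]])

```text
t: 22.45
tcp_pos: [582.3, -164.2, 174.1]
tcp_rot: [[-0.99, 0.143, -0.002], [0.143, 0.99, 0.0], [0.002, -0.0, -1.0]]
contact_force: [-0.1, -0.4, -1.6]
finger_gap: 24.1
grip_force: 30.0
```

Request:
arm_command(jaw=[-1,-1,-1,-1,-1,-1,-1,-1], delta_pos=[[0.01,0.1,0],[0.03,0.3,0],[0.05,0.5,0],[0.07,0.7,0],[0.09,0.87,0],[0.1,0.97,0],[0.1,1,0],[0.1,1,0]], dr=[[0,0,0.05],[0,0,0.12],[0,0,0.2],[0,0,0.28],[0,0,0.36],[0,0,0.43],[0,0,0.47],[0,0,0.47]])

```text
t: 23.45
tcp_pos: [592.1, 35.8, 174.7]
tcp_rot: [[-0.635, 0.772, -0.0], [0.772, 0.635, -0.0], [0.0, -0.0, -1.0]]
contact_force: [0.2, -0.9, -2.3]
finger_gap: 23.7
grip_force: 30.0
```

```bash
python3 -c "
from h import *
plan([*s2w(0,-56),97],39.4)"
```

```text
t 23.45 tcp [592.1  35.8 174.7] psi 39.44 gap 23.7 grip 30.0 q6 -0.74
shift [0.646 0.568 0.388] drz 0.0004
```

Request:
arm_command(jaw=[-1,-1,-1,-1,-1,-1,-1,-1], delta_pos=[[0.1,0.09,0],[0.3,0.26,0],[0.48,0.42,0],[0.6,0.53,0],[0.64,0.56,0],[0.646,0.568,0.08],[0.646,0.568,0.2],[0.646,0.568,0.3]], dr=[[0,0,0],[0,0,0],[0,0,0],[0,0,0],[0,0,0],[0,0,0],[0,0,0],[0,0,0]])

```text
t: 24.45
tcp_pos: [597.1, 206.2, 113.0]
tcp_rot: [[-0.634, 0.773, -0.002], [0.773, 0.634, -0.001], [0.0, -0.002, -1.0]]
contact_force: [-0.1, 0.1, -2.2]
finger_gap: 23.8
grip_force: 30.0
```

Request:
arm_command(jaw=[-1,-1,-1,-1,-1,-1,-1,-1], delta_pos=[[0,0,0.05],[0,0,0.08],[0,0,0.09],[0,0,0.095],[0,0,0.1],[0,0,0.103],[0,0,0.105],[0,0,0.105]], dr=[[0,0,0],[0,0,0],[0,0,0],[0,0,0],[0,0,0],[0,0,0],[0,0,0],[0,0,0]])

```text
t: 25.45
tcp_pos: [597.7, 208.4, 94.1]
tcp_rot: [[-0.635, 0.772, -0.0], [0.772, 0.635, 0.0], [0.0, -0.0, -1.0]]
contact_force: [-0.5, -0.5, -1.0]
finger_gap: 23.6
grip_force: 30.0
```

```bash
python3 -c "
from h import *
plan([*s2w(0,-56),92],39.4)"
```

```text
t 25.45 tcp [597.7 208.4  94.1] psi 39.42 gap 23.6 grip 30.0 q6 -0.46
shift [-0.003 -0.002  0.01 ] drz 0.0003
```

Request:
arm_command(jaw=[-1,-1,-1,-1,-1,-1,-1,-1], delta_pos=[[-0.003,0,0.003],[-0.003,0,0.005],[-0.003,0,0.007],[-0.003,0,0.008],[-0.003,0,0.009],[-0.003,0,0.01],[-0.003,0,0.01],[-0.003,0,0.01]], dr=[[0,0,0],[0,0,0],[0,0,0],[0,0,0],[0,0,0],[0,0,0],[0,0,0],[0,0,0]])

```text
t: 26.45
tcp_pos: [598.3, 207.9, 93.2]
tcp_rot: [[-0.635, 0.772, 0.001], [0.772, 0.635, 0.0], [-0.0, 0.001, -1.0]]
contact_force: [-2.4, -0.8, 8.2]
finger_gap: 24.1
grip_force: 30.0
```

Request:
arm_command(jaw=[-0.2,-0.1,-0.1,-0.1,-0.1,-0.1,-0.1,-0.1], delta_pos=[[0,0,0],[0,0,0],[0,0,0],[0,0,-0.05],[0,0,-0.2],[0,0,-0.4],[0,0,-0.6],[0,0,-0.75]], dr=[[0,0,0],[0,0,0],[0,0,0],[0,0,0],[0,0,0],[0,0,0],[0,0,0],[0,0,0]])

```text
t: 27.45
tcp_pos: [598.6, 208.0, 244.7]
tcp_rot: [[-0.635, 0.773, 0.002], [0.773, 0.635, 0.001], [-0.001, 0.002, -1.0]]
contact_force: [0.1, 0.1, -0.0]
finger_gap: 39.6
grip_force: 0.0
```

```bash
python3 -c "
from h import *
from workcell import manip
s=manip.snapshot('wrist')
cv2.imwrite('pics/wrist5.png',s['image'][:,:,::-1])
for y in (56,0,-56): inshell(s,y)
plan([588.1,-285.4,200],74.2)"
```

```text
in shell [ 6.9 54.9] [156.1  24.9] 0.2 101.3
in shell [ 4.8 -0.1] [137.1  24.7] 0.1 101.3
in shell [  0.5 -57. ] [ 24. 125.] 90.0 101.4
t 27.5 tcp [600.6 208.5 248.8] psi 39.43 gap 39.6 grip 0.0 q6 -0.46
shift [-1.867 -1.618  0.239] drz -0.3864
```

View pics/wrist5.png

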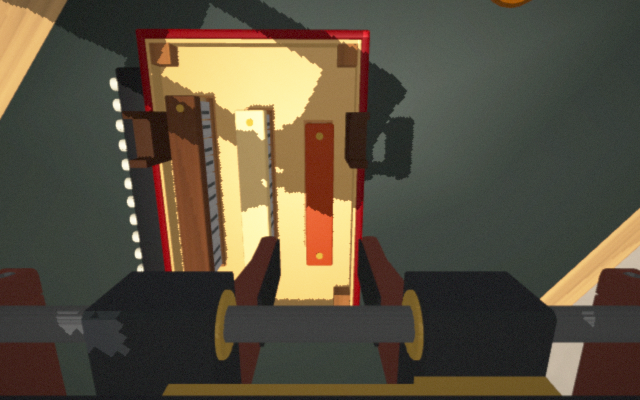

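Walnut stands by the keyboard (185,180), maple in the middle (252,190) and orange-red farthest (319,195). All three are within 1–2 mm of their rows. Next is the bar.

Request:
arm_command(jaw=[0.1,0.1,0.1,0.1,0.1,0.1,0.1,0.1], delta_pos=[[-0.1,-0.08,0],[-0.3,-0.26,0],[-0.55,-0.47,0],[-0.8,-0.69,0],[-1,-0.87,0],[-1,-0.87,0],[-1,-0.87,0],[-1,-0.87,0]], dr=[[0,0,-0.08],[0,0,-0.17],[0,0,-0.26],[0,0,-0.35],[0,0,-0.386],[0,0,-0.386],[0,0,-0.386],[0,0,-0.386]])

```text
t: 28.5
tcp_pos: [590.7, -55.6, 242.0]
tcp_rot: [[-0.962, 0.272, -0.0], [0.272, 0.962, 0.001], [0.0, 0.0, -1.0]]
contact_force: [-0.1, 0.5, 0.5]
finger_gap: 47.9
grip_force: 0.0
```

```bash
python3 -c "
from h import *
plan([588.1,-285.4,200],74.2)"
```

```text
t 28.5 tcp [590.7 -55.6 242. ] psi 74.24 gap 47.9 grip 0.0 q6 -1.51
shift [-0.3   -1.109  0.21 ] drz 0.0004
```

Request:
arm_command(jaw=[0.1,0.1,0.1,0.1,0.1,0.1,0.1,0.1], delta_pos=[[-0.03,-0.1,0],[-0.08,-0.3,0],[-0.14,-0.55,0.05],[-0.2,-0.75,0.1],[-0.22,-0.8,0.15],[-0.22,-0.8,0.2],[-0.22,-0.8,0.2],[-0.22,-0.8,0.2]], dr=[[0,0,0],[0,0,0],[0,0,0],[0,0,0],[0,0,0],[0,0,0],[0,0,0],[0,0,0]])

```text
t: 29.5
tcp_pos: [589.5, -221.7, 202.3]
tcp_rot: [[-0.962, 0.271, -0.0], [0.271, 0.962, 0.0], [0.0, 0.0, -1.0]]
contact_force: [0.1, -0.8, -0.1]
finger_gap: 48.4
grip_force: 0.0
```

```bash
python3 -c "
from h import *
from workcell import manip
s=manip.snapshot('wrist')
for d in manip.spot_in('wrist','bar')[:1]: print(d['conf'],np.round(d['rect']),topfit(s,d['rect'],17,35))
plan([588.1,-285.4,24.5],74.2)"
```

```text
0.86 [238. 102. 270. 301.] {'c': array([ 558.8, -276.9]), 'mean': array([ 552.8, -274.4]), 'L': 135, 'W': 18, 'yaw': -15.9, 'n': 2845, 'z': np.float64(28.3)}
t 29.6 tcp [ 589.7 -222.1  202.6] psi 74.24 gap 48.6 grip 0.0 q6 -1.77
shift [-0.077 -0.307  0.891] drz 0.0004
```

Request:
arm_command(jaw=[0.1,0.1,0.1,0.1,0.1,0.1,0.1,-1], delta_pos=[[-0.04,-0.15,0.05],[-0.077,-0.307,0.2],[-0.077,-0.307,0.4],[-0.077,-0.307,0.6],[-0.077,-0.307,0.77],[-0.077,-0.307,0.87],[-0.077,-0.307,0.891],[-0.077,-0.307,0.891]], dr=[[0,0,0],[0,0,0],[0,0,0],[0,0,0],[0,0,0],[0,0,0],[0,0,0],[0,0,0]])

```text
t: 30.6
tcp_pos: [588.0, -286.5, 24.8]
tcp_rot: [[-0.962, 0.273, 0.001], [0.273, 0.962, -0.001], [-0.001, -0.0, -1.0]]
contact_force: [1.1, 0.6, 0.8]
finger_gap: 41.5
grip_force: 0.0
```

Request:
arm_command(jaw=[-1,-1,-1,-1,-1,-1,-1,-1], delta_pos=[[0,0,0],[0,0,0],[0,0,0],[0,0,0],[0,0,0],[0,0,-0.1],[0,0,-0.4],[0,0,-0.7]], dr=[[0,0,0],[0,0,0],[0,0,0],[0,0,0],[0,0,0],[0,0,0],[0,0,0],[0,0,0]])

```text
t: 31.6
tcp_pos: [586.8, -286.1, 165.6]
tcp_rot: [[-0.962, 0.273, -0.001], [0.273, 0.962, 0.0], [0.001, 0.0, -1.0]]
contact_force: [1.0, -0.3, -1.7]
finger_gap: 17.7
grip_force: 30.0
```

```bash
python3 -c "
from h import *
plan([*s2w(50,0),175],129.4)"
```

```text
t 31.6 tcp [ 586.8 -286.1  165.6] psi 74.16 gap 17.7 grip 30.0 q6 -1.85
shift [ 0.986  2.303 -0.045] drz -0.6138
```

Request:
arm_command(jaw=[-1,-1,-1,-1,-1,-1,-1,-1], delta_pos=[[0.04,0.08,0],[0.11,0.25,0],[0.2,0.45,0],[0.28,0.65,0],[0.36,0.85,0],[0.42,1,0],[0.42,1,0],[0.42,1,0]], dr=[[0,0,0],[0,0,0],[0,0,0],[0,0,0],[0,0,0],[0,0,0],[0,0,0],[0,0,0]])

```text
t: 32.6
tcp_pos: [560.7, -71.1, 163.4]
tcp_rot: [[-0.962, 0.272, -0.001], [0.272, 0.962, -0.0], [0.001, -0.001, -1.0]]
contact_force: [1.1, 0.3, -0.4]
finger_gap: 18.0
grip_force: 30.0
```

Request:
arm_command(jaw=[-1,-1,-1,-1,-1,-1,-1,-1], delta_pos=[[0.04,0.08,-0.02],[0.11,0.25,-0.04],[0.2,0.45,-0.04],[0.28,0.65,-0.04],[0.36,0.83,-0.04],[0.4,0.95,-0.04],[0.42,1,-0.04],[0.42,1,-0.04]], dr=[[0,0,-0.05],[0,0,-0.13],[0,0,-0.23],[0,0,-0.33],[0,0,-0.43],[0,0,-0.53],[0,0,-0.59],[0,0,-0.614]])

```text
t: 33.6
tcp_pos: [535.3, 144.1, 171.6]
tcp_rot: [[-0.771, -0.636, -0.0], [-0.636, 0.771, -0.0], [0.0, 0.0, -1.0]]
contact_force: [-0.0, -0.1, -1.1]
finger_gap: 17.5
grip_force: 30.0
```

```bash
python3 -c "
from h import *
from workcell import manip
plan([*s2w(50,0),165],129.4)
s=manip.snapshot('wrist');cv2.imwrite('pics/wrist6.png',s['image'][:,:,::-1])"
```

```text
t 33.6 tcp [535.3 144.1 171.6] psi 129.52 gap 17.5 grip 30.0 q6 -2.12
shift [-0.164  0.297  0.033] drz 0.0014
```

View pics/wrist6.png

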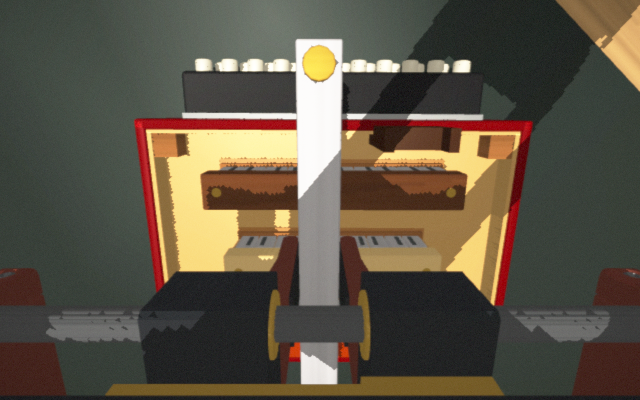

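The bar is held level, its brass screw at (319,62), and the notch of the keyboard-side post is near (415,140). I move over the posts and measure.

Request:
arm_command(jaw=[-1,-1,-1,-1,-1,-1,-1,-1], delta_pos=[[-0.03,0.05,0],[-0.08,0.15,0],[-0.13,0.24,0.02],[-0.16,0.29,0.06],[-0.164,0.297,0.1],[-0.164,0.297,0.14],[-0.164,0.297,0.14],[-0.164,0.297,0.14]], dr=[[0,0,0.001],[0,0,0.001],[0,0,0.001],[0,0,0.001],[0,0,0.001],[0,0,0.001],[0,0,0.001],[0,0,0.001]])

```text
t: 34.65
tcp_pos: [522.8, 210.7, 143.8]
tcp_rot: [[-0.774, -0.633, -0.0], [-0.633, 0.774, -0.0], [0.0, 0.0, -1.0]]
contact_force: [0.2, 0.3, -1.8]
finger_gap: 17.9
grip_force: 30.0
```

```bash
python3 -c "
from h import *
from workcell import manip
plan([*s2w(50,0),122],129.4)
s=manip.snapshot('wrist');cv2.imwrite('pics/wrist7.png',s['image'][:,:,::-1])
W,ok=cloud(s);a=np.radians(SH[2]);d=W[...,:2]-SH[:2];X=d@[np.cos(a),np.sin(a)];Y=d@[-np.sin(a),np.cos(a)];Z=W[...,2]
k=ok&(Y>30)&(Y<115)&(Z>138)&(Z<165)&(abs(X-50)<25);k[260:]=0
print('bar',k.sum(),np.percentile(X[k],[1,99]).round(1),np.percentile(Y[k],[1,99.5]).round(1),np.median(Z[k]))
for lo,hi in((78,94),(64,82)):
  q=k&(Y>40) 
for y0 in (45,65,85):
  q=k&(abs(Y-y0)<5);print(y0,np.percentile(X[q],[2,98]).round(1))
k=ok&(Y>78)&(Y<100)&(Z>105)&(Z<120)&(abs(X-50)<35);print('post',k.sum(),np.percentile(X[k],[1,99]).round(1),np.percentile(Y[k],[1,99]).round(1))
inshell(s,56)"
```

```text
t 34.65 tcp [522.8 210.7 143.8] psi 129.3 gap 17.9 grip 30.0 q6 -2.0
shift [-0.001  0.001  0.109] drz -0.0012
bar 7819 [41.2 58.8] [30.8 97.7] 147.8483236512527
45 [41.1 58.5]
65 [41.4 58.5]
85 [41.4 58.6]
post 910 [28.6 72.3] [81.8 95.8]
in shell [-0.5 55.1] [170.3  24. ] 0.0 101.4
```

View pics/wrist7.png

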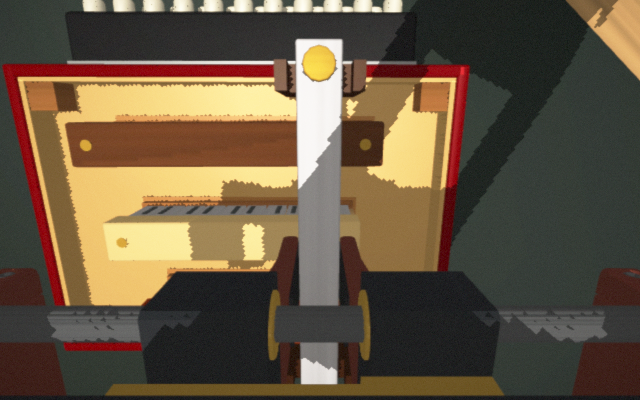

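The bar is centred over the notches (x 50, end at y 97.7), with the post prongs at (283,77) and (357,77) either side of it. I descend.

Request:
arm_command(jaw=[-1,-1,-1,-1,-1,-1,-1,-1], delta_pos=[[0,0,0.02],[0,0,0.045],[0,0,0.065],[0,0,0.08],[0,0,0.09],[0,0,0.097],[0,0,0.1],[0,0,0.1]], dr=[[0,0,0],[0,0,0],[0,0,0],[0,0,0],[0,0,0],[0,0,0],[0,0,0],[0,0,0]])

```text
t: 35.7
tcp_pos: [522.6, 211.1, 123.9]
tcp_rot: [[-0.773, -0.634, -0.0], [-0.634, 0.773, 0.0], [0.0, 0.0, -1.0]]
contact_force: [-0.5, 0.4, -1.5]
finger_gap: 17.8
grip_force: 30.0
```

Request:
arm_command(jaw=[-1,-1,-1,-1,-1,-1,-1,-1], delta_pos=[[0,0,0.002],[0,0,0.004],[0,0,0.006],[0,0,0.008],[0,0,0.01],[0,0,0.011],[0,0,0.011],[0,0,0.011]], dr=[[0,0,0],[0,0,0],[0,0,0],[0,0,0],[0,0,0],[0,0,0],[0,0,0],[0,0,0]])

```text
t: 36.7
tcp_pos: [522.6, 211.1, 121.6]
tcp_rot: [[-0.774, -0.634, -0.0], [-0.634, 0.774, 0.0], [0.0, 0.0, -1.0]]
contact_force: [0.4, -0.2, -0.9]
finger_gap: 18.3
grip_force: 30.0
```

Almost there; I go 2 mm further in small steps.

Request:
arm_command(jaw=[-1,-1,-1,-1,-1,-1,-1,-1], delta_pos=[[0,0,0.002],[0,0,0.003],[0,0,0.004],[0,0,0.005],[0,0,0.006],[0,0,0.007],[0,0,0.007],[0,0,0.007]], dr=[[0,0,0],[0,0,0],[0,0,0],[0,0,0],[0,0,0],[0,0,0],[0,0,0],[0,0,0]])

```text
t: 37.7
tcp_pos: [522.6, 211.1, 121.5]
tcp_rot: [[-0.773, -0.634, 0.0], [-0.634, 0.773, 0.0], [-0.0, -0.0, -1.0]]
contact_force: [-3.9, -1.0, 11.7]
finger_gap: 18.0
grip_force: 30.0
```

Request:
arm_command(jaw=[-0.4,-0.2,-0.2,-0.2,-0.2,-0.2,-0.2,-0.2], delta_pos=[[0,0,0],[0,0,0],[0,0,0],[0,0,-0.03],[0,0,-0.15],[0,0,-0.35],[0,0,-0.55],[0,0,-0.65]], dr=[[0,0,0],[0,0,0],[0,0,0],[0,0,0],[0,0,0],[0,0,0],[0,0,0],[0,0,0]])

```text
t: 38.7
tcp_pos: [523.2, 211.4, 252.7]
tcp_rot: [[-0.773, -0.634, 0.002], [-0.634, 0.773, 0.001], [-0.002, -0.001, -1.0]]
contact_force: [1.6, 0.1, -0.3]
finger_gap: 35.4
grip_force: 0.0
```

```bash
python3 -c "
from h import *
from workcell import manip
plan([*s2w(50,0),250],129.4)
s=manip.snapshot('wrist');cv2.imwrite('pics/wrist8.png',s['image'][:,:,::-1])
for y in (56,0,-56): inshell(s,y,97,106)
W,ok=cloud(s);a=np.radians(SH[2]);d=W[...,:2]-SH[:2];X=d@[np.cos(a),np.sin(a)];Y=d@[-np.sin(a),np.cos(a)];Z=W[...,2]
k=ok&(Z>120)&(Z<132)&(abs(X-50)<22)&(abs(Y)<110)
print(cv2.minAreaRect(np.c_[X[k],Y[k]].astype(np.float32)),np.median(Z[k]),[np.median(Z[k&(abs(Y-c)<6)]).round(1) for c in (-70,-40,0,40,70) if (k&(abs(Y-c)<6)).any()])"
```

```text
t 38.7 tcp [523.2 211.4 252.7] psi 129.33 gap 35.4 grip 0.0 q6 -2.0
shift [ 0.004 -0.001  0.013] drz -0.0007
in shell [-0.4 55. ] [169.7  24. ] 0.2 101.4
in shell [-0.5  0. ] [148.1  24.1] 0.2 101.3
in shell [ -0.3 -56.4] [125.5  24.3] 0.2 101.2
((50.251399993896484, 2.0482025146484375), (191.77809143066406, 18.002763748168945), 89.91561889648438) 125.40388363546838 [np.float64(125.3), np.float64(125.3), np.float64(125.3), np.float64(125.4), np.float64(125.4)]
```

View pics/wrist8.png

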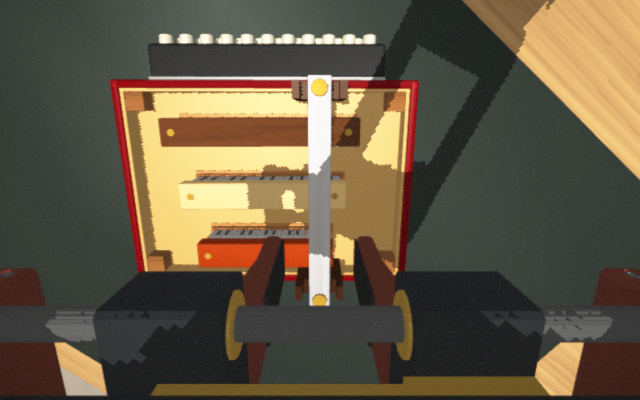

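The bar lies level across all three blocks, with its ends in both posts at (319,87) and (319,300). Everything is within 1–2 mm, so I hand in.

```bash
python3 -c "
from workcell import manip
print(manip.sign_off())"
```

```text
the job is handed in; nothing more can be done
None
```

All three reed blocks stand in their rows, the holding bar lies level across them with its ends in both notched posts, and I handed the job in at about 39 s; a last wrist-camera check put everything within about 2 mm of target, but sign-off returned no verdict.

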